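Hook the sprung shoe jig open to its mark and hold it

TASK

Pick up the orange-handled spring-gate hook, clip it round the pull pin of the shoe-holding jig so that the gate springs shut behind the pin, and pull the jig's spring-closed jaw open towards you with the hook until the white pointer stands over the red band on the rail. Keep it there: finish while still holding the hook with the jaw pulled open, so a colleague can set a shoe in. Do not pull on the pin or the jaw with the gripper itself, and leave the other things on the bench where they lie.

Things in the scene. Friction and masses are not known exactly. Their poses are not given: they have to be found in the camera images.
- hook: Loose pull hook lying flat, 0.2 kg. Origin: underside of the handle's centre; +x from handle to loop, y left, z up. Orange handle 80 long (x -40 to 40), 26 wide (grip across y), 26 high. A 10 wide shank leads to a rectangular steel loop, 16 high (z 0 to 16), outside to x 132, y +-26. Spring-gated mouth on its right (-y) side: see loop, gate.
- gate (a joint): Brass gate across the mouth, 33 long, hinged at x 76, y -21 of the hook. 0 = shut (sprung); opens only inwards, to 1.4 rad, at about 1 N. Push the hook to its right (-y) against the pin, pin at x 97 to 101, until the pin is on the loop's centre line (y 0); then draw the hook back: the pin goes to the loop's far end (x 117) and the gate springs shut.
- loop (a point): Centre of the space inside the hook's loop (x 98, y 0, z 8 of the hook). The space runs from x 74 to 122 and y -18 to 18. Left side and far end (x 122 to 132) are solid steel; the right side (y -26 to -18) is the open mouth from x 74 to 108, closed only by the brass gate, and a solid nose from x 108 on.
- pull_pin (a point): Upright steel pin, 10 diameter, 45 free height, near the end of the sliding jaw's flat tongue (30 wide). This point: pin's foot on the tongue's top, 35 above the bench. Axes as the jig's; the jaw pulls out to -x. Yellow disc on top, 40 diameter, 5 thick: the loop cannot pass over it, so the hook enters sideways between tongue and disc. 60 free between pin and jig bed.
- slide (a joint): Travel of the sprung sliding jaw in m: 0 = sprung home (start), grows as it is pulled towards -x of the jig, stop at 0.10. The spring pulls back with about 3 N at 0 and 90 N/m more (about 8 N at 0.05). It returns by itself when let go.
- pointer (a point): Tip of the thin white pointer (4 wide) that rides with the sliding jaw over the left (+y) steel rail, just above the rail's top.
- mark: Red band, 12 wide along the rail, on the top (40 above the bench) and outer side of the left rail of the fixed olive shoe jig (bed 240 x 130). Origin: centre of the band on the rail's top; axes as the jig's: +x away from the robot (yaw up to 0.28 rad), y left. At the start it lies 45 to 70 from the pointer towards -x; the pointer must end over the band, best at its middle.
- brush: Bystander: brush lying on the bench.
- hammer: Bystander: hammer lying on the bench.
- awl: Bystander: screwdriver lying on the bench.
- tin: Bystander: black polish tin, 72 diameter, 35 high.
- glue: Bystander: amber glue jar, 64 diameter, 100 high.
- heel: Bystander: black rubber heel, 67 long, 18 high.
Things that resemble listed ones, but are neither listed nor needed, are in the scene too. Leave any pink or purple look-alike of the hook alone.

How it is judged:
By the outcome, as a careful person would: the job done as asked, in the order asked, and still so for the second after the job is handed in, while the arm keeps its last pose, push and grip.
It also fails if it takes over 43 s, if anything falls off the work surface, if the arm or the gripper's body presses on something with over 40 N, if the wrist force passes 120 N, or if a joint passes its speed limit or range.

ROBOT

A 6-joint arm with a two-finger parallel gripper is mounted at the origin on the work surface. World frame = base frame: x ahead of the robot, y to its left, z up, the work surface at z = 0. Lengths are in m, angles in degrees, forces in N, time in s.
With the tool pointing down it reaches from about 0.4 to 0.925 m from the base axis. Payload 12.5 kg.
Tool frame: the origin (TCP) lies at the very end of the fingers, on their centre line; the grasp point (between the pads) lies 19 mm behind it; z points along the fingers, y is the line along which they close (so a half turn about z gives the same grasp; the last joint's range is limited). The gripper opens to 95 mm and grips with 3 to 60 N. Pads are 20 mm wide; open, the fingers measure 119 mm over their backs; the gripper's body (75 mm by 180 mm) begins 59 mm behind the grasp point.
Start: joints at [-74.232, 28.126, 89.318, -0, 62.55, -6.05], TCP at [0.232, -0.58, 0.215] pointing down, gripper open.
Joint ranges: [-177.58, 177.58], [-47.91, 125.51], [2.72, 160], [-65.01, 245.01], [3.68, 167.84], [-153.87, 153.87]. Speed limits (degrees/s): [127.2, 127.2, 159.86, 180, 180, 180].

INTERFACE

Orientations are given as a 3x3 rotation matrix whose columns are the frame's x, y, z axes.
In Python, from cell import ctrl gives the robot as it stands.
- The arm moves only by the tool apply_moves, never from a script. Its argument "commands" is a list of rows, each a list of 5 numbers: the shift along the tool's x, y, z in m, then the turn about the tool's z in degrees, then the opening, from -1 (shut) to 1 (fully open). In form: [[dx, dy, dz, turn, claw], ...]. A call has 1 to 12 rows; each row is the pose to reach, as a shift and turn from the pose commanded when the call began, along the tool's axes at that moment; what a row does not reach only later rows make up. A row lasts 1/12 s, in which the tool goes at most 41.7 mm and 7.16 degrees, less where a joint would pass 70% of its speed; a pose out of reach is approached as far as the arm can. A call with a gripper value outside its range is refused whole. The fingers move at their own pace and stop on an object; "force" is the grip in N (left out, the last holds). Time passes only in rows, so rows that repeat a pose let the fingers close. It gives the time, the measured TCP pose, the force, the opening and the grip force at its end, in the units of the state.
- ctrl.get_state(): the state, without advancing time (a new reading comes with each control period).
- ctrl.read_camera(name): name is "scene" or "top" or "wrist"; returns the picture (480x640x3 uint8, red, green, blue); there is no depth.
- ctrl.camera_model(name): a dict with "K" (3x3 intrinsics, pixels), "rvec" (rotation vector, rad) and "tvec" (3), from world to camera coordinates, as OpenCV has them. Camera axes: x right, y down, z forward; pixel columns grow to the right and rows downward; lengths in m; the calibration is good to about 2 mm. A picture is of the moment at which its call begins: read the wrist's pose just before it. camera_model takes no time and is no camera call; for the wrist camera it gives the pose at the moment of the call.
- ctrl.hand_in(): hands the job in; it is judged then, once.
The state is a dict: "t": time; "qpos": joint angles; "qvel": joint speeds; "effort": joint torques, N m; "tool_pos": TCP position; "tcp_rot": TCP orientation; "wrist_force": force on the tool from outside, world axes, zero at the start; "torque": the same for the moment, N m; "opening": finger opening in m; "finger_force": force on a finger pad.
Only numpy, scipy, OpenCV 4.12 (cv2) and the standard library are available. Lean on these libraries where they do the work, as an engineer would, in place of code of your own. Each camera call takes 0.05 s, during which the arm holds its last target. There are 200 camera calls.

## Working session

There is one attempt and no reset: what is moved stays moved. The work goes in short steps, Python scripts to look and compute and a tool call to move; the robot and the scene stay as the last step left them, time stands still between calls to the robot, and variables do not carry over. Pictures are saved under pics/ and viewed, at most 10 in all, crops included, and the job is handed in when it is done.

Besides the shell and the picture viewer there is one more tool, called after "Request:" by a JSON object that holds its "api" and its "payload". apply_moves: Moves the arm, as the interface text tells. Its arguments: {"type":"object","properties":{"commands":{"type":"array","items":{"type":"array","items":{"type":"number"}}},"force":{"type":"number"}},"required":["commands"]}

```bash
mkdir -p pics; cat > h.py <<'E'
import numpy as np, cv2
from cell import ctrl
def cam(n):
    m=ctrl.camera_model(n); R=cv2.Rodrigues(np.array(m["rvec"],float))[0]
    return np.array(m["K"],float),R,np.array(m["tvec"],float).ravel()
def ray(c,uv):
    K,R,t=c; d=R.T@np.linalg.solve(K,[uv[0],uv[1],1]); return -R.T@t,d
def atz(c,uv,z):
    o,d=ray(c,uv); return o+d*(z-o[2])/d[2]
def tri(c1,p1,c2,p2):
    o1,d1=ray(c1,p1);o2,d2=ray(c2,p2)
    s=np.linalg.lstsq(np.c_[d1,-d2],o2-o1,rcond=None)[0]
    a=o1+s[0]*d1;b=o2+s[1]*d2
    return (a+b)/2,np.linalg.norm(a-b)
def proj(c,P):
    K,R,t=c; q=K@(R@np.array(P)+t); return q[:2]/q[2]
def save(n,f,crop=None,k=1):
    im=ctrl.read_camera(n)[:,:,::-1]
    cv2.imwrite("pics/raw_"+f,im)
    if crop: x,y,w,h=crop; im=im[y:y+h,x:x+w]
    cv2.imwrite("pics/"+f,cv2.resize(im,None,fx=k,fy=k,interpolation=cv2.INTER_CUBIC))
E
python3 - <<'E'
from h import *
save("top","top0.png");save("scene","scene0.png")
s=ctrl.get_state();print(s)
for n in("top","scene"):
    K,R,t=cam(n);print(n,K[0,0],-R.T@t,R[2])
E
```

```text
{'t': 0.1, 'qpos': array([-7.42341373e+01,  2.81596859e+01,  8.93459875e+01, -2.76752720e-03,
        6.25490468e+01, -6.05036558e+00]), 'qvel': array([ 0.06415839, -0.10293757, -0.01082908, -0.01010959, -0.07784364,
        0.00853519]), 'effort': array([ 2.15694767e-03, -6.13626409e+01, -2.58605844e+01,  6.94001396e-02,
        4.70396876e-02, -5.15996419e-05]), 'tool_pos': array([ 0.23222295, -0.58003086,  0.214135  ]), 'tcp_rot': array([[ 9.28372331e-01,  3.71651349e-01, -3.00743915e-04],
       [ 3.71651466e-01, -9.28371889e-01,  9.07470731e-04],
       [ 5.80605253e-05, -9.54242634e-04, -9.99999543e-01]]), 'wrist_force': array([0.57649956, 0.62892222, 0.70159138]), 'torque': array([ 0.00283719, -0.04823791,  0.00914643]), 'finger_force': 0.0, 'opening': 0.09476937599972315}
top 497.2525855186778 [ 0.4727564  -0.00812971  1.24536277] [ 0.07888494  0.01023084 -0.99683123]
scene 572.0387478917862 [1.41885871 0.59719913 1.27652444] [-0.53960342 -0.36997801 -0.75627007]
```

View pics/top0.png

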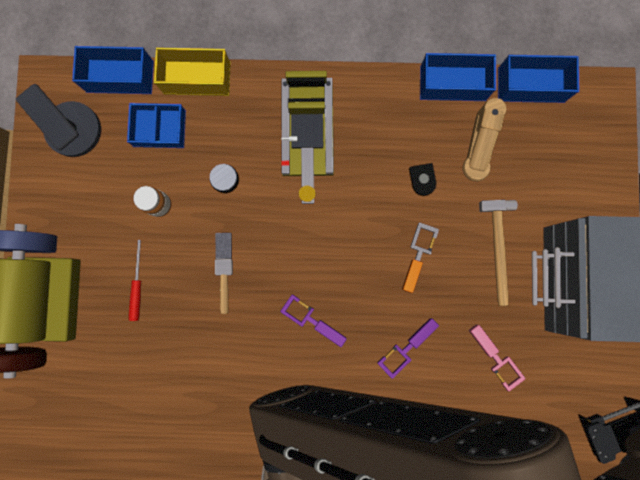

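View pics/scene0.png

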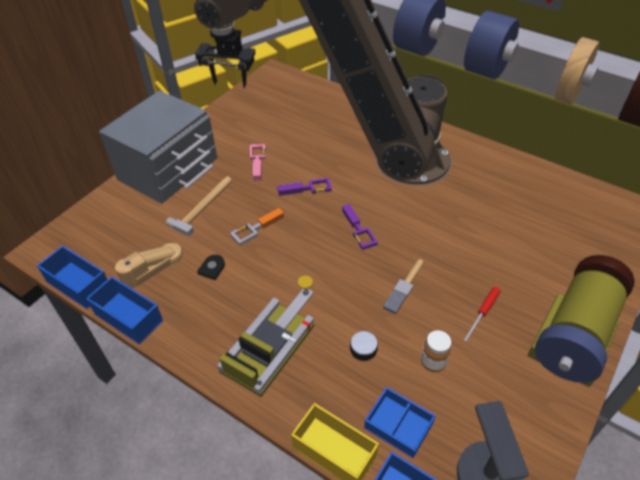

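Look-alikes in the top view are purple at (313,320), purple at (408,348), pink at (497,358) and orange-handled at (420,258). By the description I choose the orange one: handle (413,276), steel loop (425,238). The jig's yellow disc is at (307,194), the pointer at about (290,138) and the red band at (286,163). Next is a close crop to check.

```bash
python3 - <<'E'
import cv2,numpy as np
t=cv2.imread("pics/raw_top0.png");s=cv2.imread("pics/raw_scene0.png")
def c(im,x,y,w=80,h=60): return cv2.resize(im[y:y+h,x:x+w],(400,300),interpolation=cv2.INTER_CUBIC)
cv2.imwrite("pics/comp.png",np.vstack([np.hstack([c(t,380,230-10,100,75),c(t,265,130,100,75)]),np.hstack([c(s,220,190),c(s,260,270)])]))
E
```

```text
(no output)
```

View pics/comp.png

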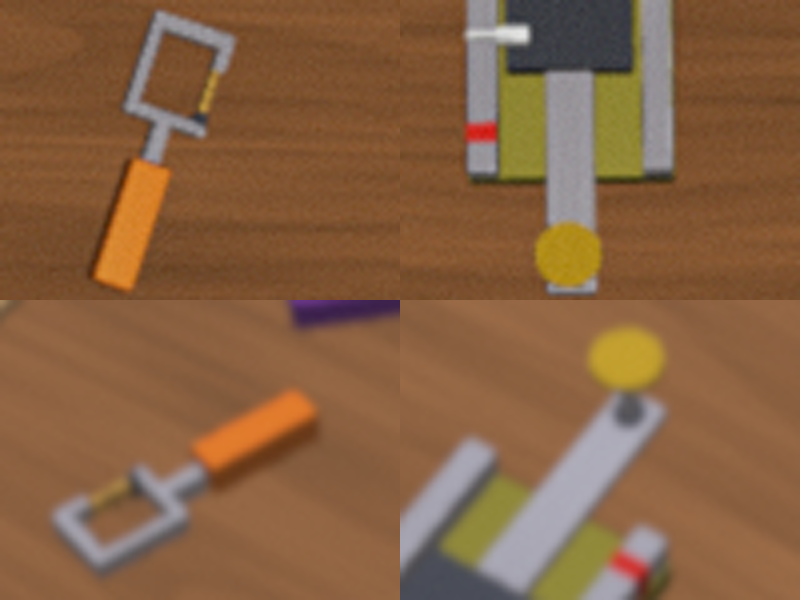

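The crop confirms the orange handle, steel loop and brass gate on the right side. The jig has its disc, tongue, white pointer and red band. Next I triangulate these.

```bash
cat > m.py <<'E'
from h import *
T=cam("top");S=cam("scene")
tp=lambda x,y,o:(o[0]+(x+.5)/4-.5,o[1]+(y+.5)/4-.5)
sp=lambda x,y,o:(o[0]+(x+.5)/5-.5,o[1]+(y+.5)/5-.5)
A=(380,220);B=(265,130);C=(220,190);D=(260,270)
pr=lambda n,r:print(n,np.round(r[0],4),round(r[1],4))
pr("handle",tri(T,tp(132,224,A),S,sp(255,129,C)))
pr("disc",tri(T,tp(168,254,B),S,sp(227,58,D)))
pr("band",tri(T,tp(82,132,B),S,sp(231,262,D)))
hb=[atz(T,tp(x,y,A),.026) for x,y in((153,164),(111.5,284))]
lp=[atz(T,tp(x,y,A),.016) for x,y in((158,11),(235,38),(205,136),(125,108))]
print("handle ends",np.round(hb,4),"loop",np.round(lp,4),"far mid",(lp[0]+lp[1])/2,"near mid",(lp[2]+lp[3])/2)
f=(lp[0]+lp[1])/2; d=f-hb[1]; print("hook yaw",np.degrees(np.arctan2(d[1],d[0])),"len",np.linalg.norm(d))
h=(hb[0]+hb[1])/2;print("handle c",h)
print("disc@.0825",atz(T,tp(168,254,B),.0825))
b=atz(T,tp(82,132,B),.04);p=atz(T,tp(67,35,B),.041);print("band",b,"ptr",p)
r1=[atz(T,tp(x,y,B),.04) for x,y in((98,10),(97,170))];r2=[atz(T,tp(x,y,B),.04) for x,y in((242,10),(244,170))]
for r in(r1,r2):
    d=r[0]-r[1];print("rail yaw",np.degrees(np.arctan2(d[1],d[0])))
q=[atz(T,tp(x,y,B),.035) for x,y in((145,75),(147,290),(193,75),(197,290))]
for d in(q[0]-q[1],q[2]-q[3]):print("tongue yaw",np.degrees(np.arctan2(d[1],d[0])))
E
python3 m.py
```

```text
handle [ 0.4967 -0.2285  0.0233] 0.0015
disc [0.684  0.0342 0.0837] 0.0019
band [0.7659 0.0914 0.0413] 0.0003
handle ends [[ 0.5332 -0.2398  0.026 ]
 [ 0.4594 -0.2153  0.026 ]] loop [[ 0.6289 -0.244   0.016 ]
 [ 0.6131 -0.2918  0.016 ]
 [ 0.5518 -0.2736  0.016 ]
 [ 0.568  -0.2241  0.016 ]] far mid [ 0.62100261 -0.2678689   0.016     ] near mid [ 0.55988043 -0.24888272  0.016     ]
hook yaw -18.034695014059302 len 0.17023005543683295
handle c [ 0.49631472 -0.22754544  0.026     ]
disc@.0825 [0.68370823 0.03502706 0.0825    ]
band [0.76617854 0.09163991 0.04      ] ptr [0.82663668 0.10267759 0.041     ]
rail yaw 1.3469681913291132
rail yaw 2.0706226175798665
tongue yaw 2.11394696823921
tongue yaw 2.5275801678337237
```

Request:
{"api": "apply_moves", "payload": {"commands": [[0.128,-0.186,0,0,1],[0.128,-0.186,0,0,1],[0.128,-0.186,0,0,1],[0.128,-0.186,0,0,1],[0.128,-0.186,0,0,1],[0.128,-0.186,0,0,1],[0.376,-0.229,0,40,1],[0.376,-0.229,0,40,1],[0.376,-0.229,0,40,1],[0.376,-0.229,0,40,1],[0.376,-0.229,0,40,1],[0.376,-0.229,0,40,1]]}}

```text
t: 1.1
tool_pos: [0.4695, -0.2443, 0.2146]
tcp_rot: [[0.961, -0.278, -0.0], [-0.278, -0.961, -0.0], [-0.0, 0.0, -1.0]]
wrist_force: [0.3, -1.2, -0.0]
opening: 0.095
finger_force: 0.0
```

Request:
{"api": "apply_moves", "payload": {"commands": [[0,0,0,0,1],[0,0,0,0,1],[0,0,0,0,1]]}}

```text
t: 1.35
tool_pos: [0.4679, -0.2455, 0.2143]
tcp_rot: [[0.963, -0.27, -0.001], [-0.27, -0.963, 0.0], [-0.001, -0.0, -1.0]]
wrist_force: [-0.6, -0.4, -0.3]
opening: 0.0952
finger_force: 0.0
```

```bash
python3 - <<'E'
from h import *
s=ctrl.get_state();print(s["tool_pos"],s["tcp_rot"],s["qpos"])
c=cam("wrist");np.savez("w1.npz",K=c[0],R=c[1],t=c[2]);save("wrist","w1.png")
E
```

```text
[ 0.46789703 -0.24546681  0.21429784] [[ 9.62861245e-01 -2.69995171e-01 -9.11480220e-04]
 [-2.69994961e-01 -9.62861672e-01  3.49274493e-04]
 [-9.71931795e-04 -9.02078072e-05 -9.99999524e-01]] [-3.48400046e+01  2.03353838e+01  1.02802155e+02 -1.60047576e-02
  5.69167579e+01  7.08327151e+01]
```

View pics/w1.png

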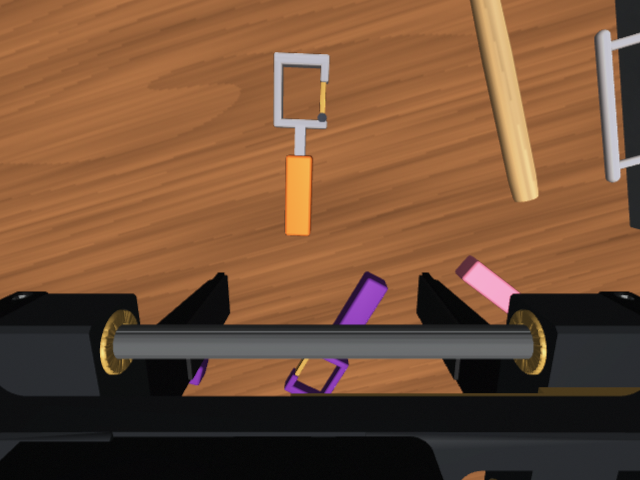

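The wrist view shows the hook's handle top from (299,156) to (298,234) and the loop's far edge at (302,53). The brass gate is on its right at (323,100). The hook is free, with the purple look-alike behind and clear of the handle.

```bash
python3 - <<'E'
from h import *
z=np.load("w1.npz");W=(z["K"],z["R"],z["t"]);T=cam("top")
a=atz(W,(299,156),.026);b=atz(W,(298,234.5),.026);l=atz(W,(301.5,53),.016)
print("handle c",(a+b)/2,np.linalg.norm(a-b))
c1=(a+b)/2
for n,d in(("handle",a-b),("loop",l-b)):print(n,np.degrees(np.arctan2(d[1],d[0])),np.linalg.norm(d))
print(tri(W,(298.5,194.5),T,(412.6,275.6)))
s=ctrl.get_state();print("shift",s["tcp_rot"].T@(np.array([c1[0],c1[1],.004])-s["tool_pos"]))
E
```

```text
handle c [ 0.49839035 -0.23022688  0.026     ] 0.07768412829740594
handle -17.468627061637513 0.07768412829740594
loop -17.626257053146517 0.1703905873630188
(array([ 0.49755171, -0.22965551,  0.0104895 ]), np.float64(0.0021172154629346667))
shift [ 0.02553603 -0.02348172  0.21044885]
```

Request:
{"api": "apply_moves", "payload": {"commands": [[0.025,-0.024,0.0,2,1],[0.025,-0.024,0.04,2,1],[0.025,-0.024,0.08,2,1],[0.025,-0.024,0.12,2,1],[0.025,-0.024,0.15,2,1],[0.025,-0.024,0.175,2,1],[0.025,-0.024,0.195,2,1],[0.025,-0.024,0.205,2,1],[0.025,-0.024,0.209,2,1],[0.025,-0.024,0.209,2,1],[0.025,-0.024,0.209,2,1]]}}

```text
t: 2.32
tool_pos: [0.4991, -0.23, 0.0066]
tcp_rot: [[0.952, -0.306, 0.001], [-0.306, -0.952, -0.001], [0.001, 0.0, -1.0]]
wrist_force: [-0.3, -0.7, 0.4]
opening: 0.0948
finger_force: 0.0
```

Request:
{"api": "apply_moves", "payload": {"commands": [[0,0,0,0,-1],[0,0,0,0,-1],[0,0,0,0,-1],[0,0,0,0,-1],[0,0,0,0,-1],[0,0,0,0,-1],[0,0,0,0,-1],[0,0,0,0,-1],[0,0,0,0,-1],[0,0,0,0,-1]], "force": 45}}

```text
t: 3.15
tool_pos: [0.4989, -0.2294, 0.0056]
tcp_rot: [[0.952, -0.306, -0.0], [-0.306, -0.952, -0.0], [-0.0, 0.0, -1.0]]
wrist_force: [-0.4, 0.6, -1.0]
opening: 0.0342
finger_force: 0.0
```

Request:
{"api": "apply_moves", "payload": {"commands": [[0,0,0,0,-1],[0,0,0,0,-1],[0,0,0,0,-1],[0,0,0,0,-1],[0,0,0,0,-1],[0,0,0,0,-1]]}}

```text
t: 3.65
tool_pos: [0.4989, -0.2294, 0.0056]
tcp_rot: [[0.952, -0.306, -0.0], [-0.306, -0.952, -0.0], [-0.0, 0.0, -1.0]]
wrist_force: [0.6, 0.5, -0.8]
opening: 0.0253
finger_force: 45.0
```

Request:
{"api": "apply_moves", "payload": {"commands": [[0,0,-0.01,0,-1],[0,0,-0.04,0,-1],[0,0,-0.08,0,-1],[0,0,-0.12,0,-1],[0,0,-0.14,0,-1],[0,0,-0.14,0,-1],[0,0,-0.14,0,-1]]}}

```text
t: 4.23
tool_pos: [0.4989, -0.2294, 0.1468]
tcp_rot: [[0.952, -0.306, 0.002], [-0.306, -0.952, -0.001], [0.002, 0.001, -1.0]]
wrist_force: [0.0, -0.2, -3.2]
opening: 0.0257
finger_force: 45.0
```

```bash
python3 - <<'E'
from h import *
s=ctrl.get_state();print(s["tool_pos"],s["tcp_rot"],s["opening"],s["finger_force"])
c=cam("wrist");np.savez("w2.npz",K=c[0],R=c[1],t=c[2]);save("wrist","w2.png")
E
```

```text
[ 0.4988996  -0.22940285  0.14679238] [[ 9.52078935e-01 -3.05847236e-01  1.78027148e-03]
 [-3.05845456e-01 -9.52080409e-01 -1.20491440e-03]
 [ 2.06348134e-03  6.02685679e-04 -9.99997689e-01]] 0.025743578319490593 44.97909128665924
```

View pics/w2.png

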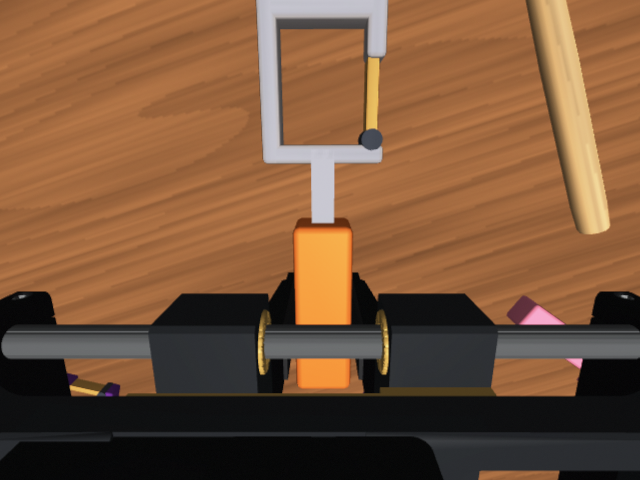

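The hook is held straight in the fingers. Its loop centre line runs from (321.5,5) to (322.5,155), the inner near edge is at row 145 and the inner far edge at row 18. The gate at (373,95) is shut.

```bash
python3 - <<'E'
from h import *
z=np.load("w2.npz");W=(z["K"],z["R"],z["t"])
s=ctrl.get_state();R=s["tcp_rot"];p=s["tool_pos"]
for n,uv in(("far inner x122",(321.5,18)),("near inner x74",(322.5,145)),("near outer x66?",(322.5,162))):
    P=atz(W,uv,p[2]-.0056+.016);print(n,R.T@(P-p))
print("handle front",R.T@(atz(W,(323,221),p[2]-.0056+.026)-p))
# target
th=np.radians(2.1);h=np.array([np.cos(th),np.sin(th)]);l=np.array([-h[1],h[0]])
pin=np.array([.684,.0347])
for off in(.075,):
    g=pin-.099*h+off*l; print("hook origin",g,"shift",R.T@(np.r_[g,.0515+.0056-.0015]-p),"yaw now",np.degrees(np.arctan2(R[1,0],R[0,0])))
E
```

```text
far inner x122 [ 0.12223502  0.0008079  -0.01045086]
near inner x74 [ 0.07363752  0.00111801 -0.01043065]
near outer x66? [ 0.06649663  0.00110535 -0.01042768]
handle front [ 0.04234729  0.00127368 -0.02041763]
hook origin [0.58231821 0.1060219 ] shift [-0.02258376 -0.34473244  0.08983605] yaw now -17.810179872731606
```

Request:
{"api": "apply_moves", "payload": {"commands": [[0,-0.03,0,-3,-1],[-0.005,-0.07,0,-7,-1],[-0.01,-0.11,0,-11,-1],[-0.015,-0.15,0,-15,-1],[-0.0225,-0.19,0,-18,-1],[-0.0225,-0.23,0,-20,-1],[-0.0225,-0.27,0,-20,-1],[-0.0225,-0.3,0,-20,-1],[-0.0225,-0.325,0,-20,-1],[-0.0225,-0.34,0,-20,-1],[-0.0225,-0.345,0,-20,-1],[-0.0225,-0.345,0,-20,-1]]}}

```text
t: 5.28
tool_pos: [0.5826, 0.1063, 0.1444]
tcp_rot: [[0.999, 0.039, -0.002], [0.039, -0.999, -0.0], [-0.002, 0.0, -1.0]]
wrist_force: [0.2, -0.4, -1.4]
opening: 0.026
finger_force: 45.0
```

Request:
{"api": "apply_moves", "payload": {"commands": [[0,0,0,0,-1],[0,0,0,0,-1]]}}

```text
t: 5.45
tool_pos: [0.5826, 0.1046, 0.1454]
tcp_rot: [[0.999, 0.037, -0.001], [0.037, -0.999, -0.0], [-0.001, 0.0, -1.0]]
wrist_force: [-0.0, -0.2, -1.6]
opening: 0.0259
finger_force: 45.0
```

```bash
python3 - <<'E'
from h import *
s=ctrl.get_state();print(s["tool_pos"],s["tcp_rot"],s["wrist_force"])
c=cam("wrist");np.savez("w3.npz",K=c[0],R=c[1],t=c[2]);save("wrist","w3.png")
print(proj(c,(.684,.0347,.0825)))
E
```

```text
[0.58262662 0.10461611 0.14535047] [[ 9.99316100e-01  3.69686104e-02 -8.08329916e-04]
 [ 3.69683653e-02 -9.99316386e-01 -3.16173369e-04]
 [-8.19465821e-04  2.86074503e-04 -9.99999623e-01]] [-0.03468024 -0.23954635 -1.6436814 ]
[442.54226447 100.78473655]
```

View pics/w3.png

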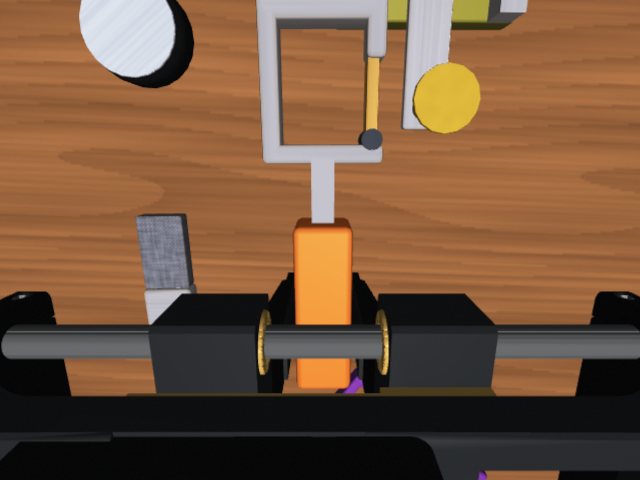

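Disc at (447,98), with the predicted position at (442.5,101), so it sits 2 to 3 mm off in y. The tongue's left edge runs from (413,5) to (403,127). The loop stands clear to the left of the disc.

```bash
python3 - <<'E'
from h import *
z=np.load("w3.npz");W=(z["K"],z["R"],z["t"]);T=cam("top");S=cam("scene")
s=ctrl.get_state();R=s["tcp_rot"];p=s["tool_pos"]
D=atz(W,(447,98),.085);print("disc",D, tri(W,(447,98),S,(305.3,281.6)))
a=atz(W,(413,5),.035);b=atz(W,(403,127),.035);d=a-b;print("tongue",np.degrees(np.arctan2(d[1],d[0])))
print("disc in tool",R.T@(D-p),"yaw",np.degrees(np.arctan2(R[1,0],R[0,0])))
# look at whole camera tilt
print(W[1][2])
E
```

```text
disc [0.68532449 0.03299784 0.085     ] (array([0.6852382 , 0.03370193, 0.08380932]), np.float64(0.0021013031733307947))
tongue 0.3282573052188941
disc in tool [0.09993484 0.07531488 0.06048317] yaw 2.1039438400208366
[-0.25465437 -0.00971231 -0.96698336]
```

Request:
{"api": "apply_moves", "payload": {"commands": [[-0.001,0,0.03,0,-1],[-0.001,0,0.06,0,-1],[-0.001,0,0.08,0,-1],[-0.001,0,0.09,0,-1],[-0.001,0,0.09,0,-1],[-0.001,0,0.09,0,-1],[-0.001,0.02,0.09,0,-1],[-0.001,0.03,0.09,0,-1],[-0.001,0.036,0.09,0,-1],[-0.001,0.04,0.09,0,-1],[-0.001,0.04,0.09,0,-1]]}}

```text
t: 6.42
tool_pos: [0.5838, 0.0653, 0.0563]
tcp_rot: [[0.999, 0.037, 0.001], [0.037, -0.999, -0.0], [0.001, 0.0, -1.0]]
wrist_force: [0.4, 0.2, -2.4]
opening: 0.0257
finger_force: 45.0
```

```bash
python3 - <<'E'
from h import *
import cv2
s=ctrl.get_state();print(s["tool_pos"],s["tcp_rot"],s["wrist_force"])
save("wrist","w4.png");save("scene","s4.png",(255,220,100,75),4)
a=cv2.imread("pics/w4.png")[0:240,200:520];b=cv2.imread("pics/s4.png")
cv2.imwrite("pics/c4.png",np.hstack([cv2.resize(a,(400,300)),b]))
E
```

```text
[0.58383704 0.06526893 0.05631614] [[ 9.99307419e-01  3.71971252e-02  1.02734728e-03]
 [ 3.71972349e-02 -9.99307940e-01 -8.78365779e-05]
 [ 1.02336903e-03  1.25990222e-04 -9.99999468e-01]] [ 0.38424425  0.15115905 -2.35838947]
```

View pics/c4.png

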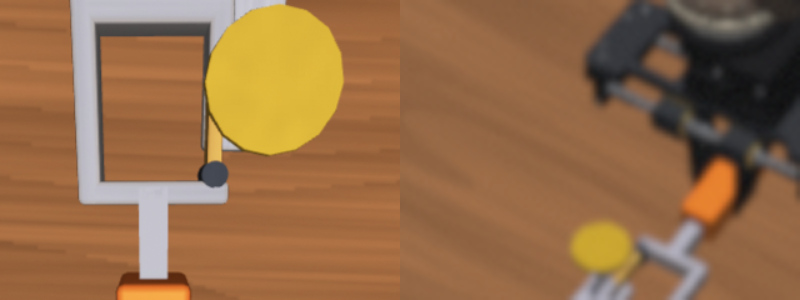

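The disc (wrist 420,64) overlaps the gate side from above, and the loop is level between tongue and disc. The pin is about 100 mm along the hook and 35 mm to its right, so I push right.

Request:
{"api": "apply_moves", "payload": {"commands": [[0.001,0.005,0,0,-1],[0.001,0.01,0,0,-1],[0.001,0.015,0,0,-1],[0.001,0.02,0,0,-1],[0.001,0.025,0,0,-1],[0.001,0.03,0,0,-1],[0.001,0.034,0,0,-1],[0.001,0.037,0,0,-1],[0.001,0.037,0,0,-1],[0.001,0.037,0,0,-1]]}}

```text
t: 7.35
tool_pos: [0.5857, 0.0288, 0.0556]
tcp_rot: [[0.999, 0.038, -0.0], [0.038, -0.999, -0.0], [-0.0, 0.0, -1.0]]
wrist_force: [-0.7, 0.1, -2.2]
opening: 0.0258
finger_force: 45.0
```

```bash
python3 - <<'E'
from h import *
import cv2
s=ctrl.get_state();print(s["tool_pos"],s["wrist_force"])
save("wrist","w5.png");save("scene","s5.png",(255,240,100,75),4)
a=cv2.imread("pics/w5.png")[0:240,200:520];b=cv2.imread("pics/s5.png")
cv2.imwrite("pics/c5.png",np.hstack([cv2.resize(a,(400,300)),b]))
E
```

```text
[0.58573192 0.02880119 0.05559207] [-0.65184381  0.13433946 -2.23216042]
```

View pics/c5.png

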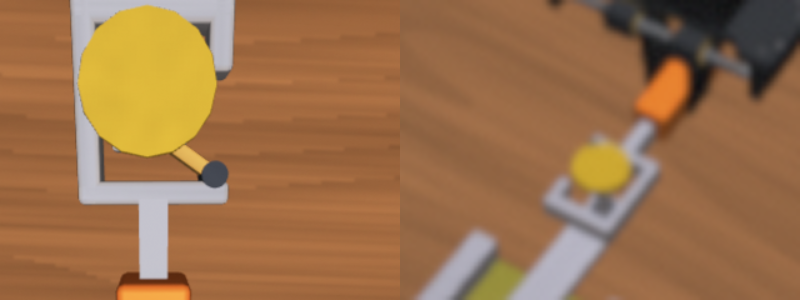

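The disc now sits over the loop, the pin is inside and the gate is swung inward at (190,160). Now I draw back.

Request:
{"api": "apply_moves", "payload": {"commands": [[-0.006,0,0,0,-1],[-0.012,0,0,0,-1],[-0.017,0,0,0,-1],[-0.021,0,0,0,-1],[-0.026,0,0,0,-1],[-0.032,0,0,0,-1],[-0.038,0,0,0,-1],[-0.044,0,0,0,-1],[-0.05,0,0,0,-1],[-0.055,0,0,0,-1],[-0.058,0,0,0,-1],[-0.058,0,0,0,-1]]}}

```text
t: 8.45
tool_pos: [0.5283, 0.0269, 0.0559]
tcp_rot: [[0.999, 0.039, 0.002], [0.039, -0.999, -0.0], [0.002, 0.0, -1.0]]
wrist_force: [7.1, 1.8, -5.1]
opening: 0.0259
finger_force: 45.0
```

```bash
python3 - <<'E'
from h import *
import cv2
s=ctrl.get_state();print(s["tool_pos"],s["wrist_force"])
save("wrist","w6.png");save("top","t6.png");save("scene","s6.png",(255,230,100,75),4)
a=cv2.imread("pics/w6.png")[0:240,200:520];b=cv2.imread("pics/s6.png")
t=cv2.imread("pics/raw_top0.png")[130:190,265:345],cv2.imread("pics/t6.png")[130:190,265:345]
t=[cv2.resize(i,(400,300),interpolation=cv2.INTER_CUBIC) for i in t]
cv2.imwrite("pics/c6.png",np.vstack([np.hstack([cv2.resize(a,(400,300)),b]),np.hstack(t)]))
E
```

```text
[0.52831488 0.02688172 0.05591725] [ 7.06204561  1.7991216  -5.10278241]
```

View pics/c6.png

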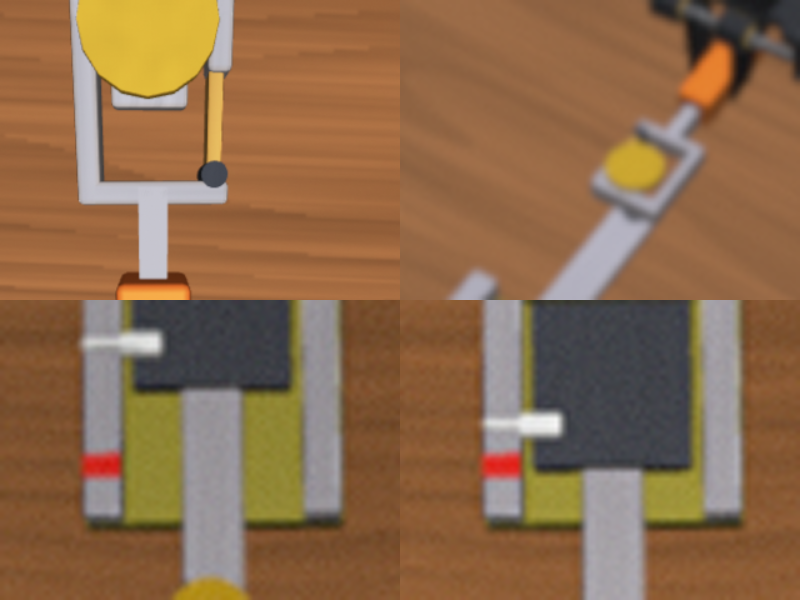

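The gate is shut again (brass at (213,110)) behind the pin. The pointer has moved from row 343.5 to 424 with the band at 465, so about 20 mm remain.

Request:
{"api": "apply_moves", "payload": {"commands": [[-0.004,0,0,0,-1],[-0.008,0,0,0,-1],[-0.012,0,0,0,-1],[-0.016,0,0,0,-1],[-0.0185,0,0,0,-1],[-0.02,0,0,0,-1],[-0.02,0,0,0,-1],[-0.02,0,0,0,-1],[-0.02,0,0,0,-1]]}}

```text
t: 9.35
tool_pos: [0.5093, 0.0261, 0.056]
tcp_rot: [[0.999, 0.039, 0.003], [0.039, -0.999, -0.0], [0.003, 0.0, -1.0]]
wrist_force: [7.9, 2.5, -6.0]
opening: 0.0256
finger_force: 45.0
```

```bash
python3 - <<'E'
from h import *
import cv2
s=ctrl.get_state();print(s["tool_pos"],s["wrist_force"])
save("wrist","w7.png");save("top","t7.png");save("scene","s7.png",(280,290,60,45),400/60)
a=cv2.imread("pics/w7.png")[0:240,200:520];b=cv2.imread("pics/s7.png")
t=cv2.imread("pics/t7.png"); t=[t[130:190,265:345],t[150:174,272:304]]
t=[cv2.resize(i,(400,300),interpolation=cv2.INTER_CUBIC) for i in t]
cv2.imwrite("pics/c7.png",np.vstack([np.hstack([cv2.resize(a,(400,300)),cv2.resize(b,(400,300))]),np.hstack(t)]))
E
```

```text
[0.50927645 0.02611444 0.05595327] [ 7.93361928  2.51391556 -5.95904712]
```

View pics/c7.png

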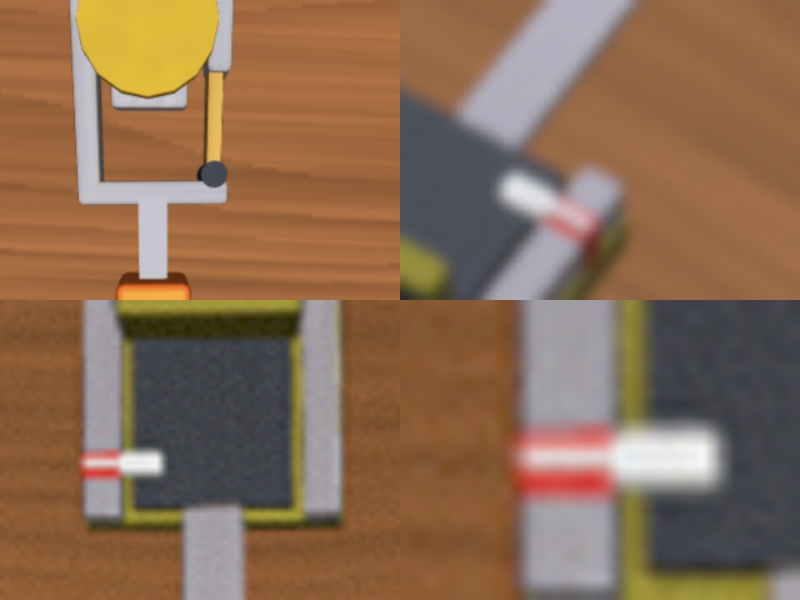

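The pointer (row 457) lies over the middle of the band (rows 425–496), less than 1 mm off. The gate is shut behind the pin, so I hand in.

```bash
python3 -c "
from cell import ctrl
print(ctrl.hand_in())"
```

```text
the job is handed in; nothing more can be done
None
```

I handed the job in with the hook clipped round the pull pin, its gate shut behind the pin, and the jaw held open with the white pointer within about 1 mm of the middle of the red band.

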